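# Make up two kitchen kits from the stock

## Task

Make up two kits from the stock on the counter: the blue tray gets one of the two corked glass jars and the yellow funnel, and the green tray gets the other corked jar, the blue-striped dip bowl and the red spice tin. Stand one thing in each compartment, flat on its floor and the same way up as it stands now, with the jars in the cork-lined compartments. Leave the amber jar and the plain white dip bowl where they are.

Things in the scene. Friction and masses are not known exactly. Their poses are not given: they have to be found in the camera images.
- jar_a: Small clear glass jar with a light-brown cork stopper, one of two identical ones: body 50 across from the bottom up to 54 high, shoulder, cork 36 across, 76 high in all; about 150 g, rigid and closed. Loose. Origin: centre of its underside, z up; round, so its yaw means nothing.
- jar_b: Small clear glass jar with a light-brown cork stopper, one of two identical ones: body 50 across from the bottom up to 54 high, shoulder, cork 36 across, 76 high in all; about 150 g, rigid and closed. Loose. Origin: centre of its underside, z up; round, so its yaw means nothing.
- funnel: Yellow plastic funnel standing on its wide mouth with the stem up: mouth 60 across, cone up to 45 high, then a straight stem 15 across up to 92 high; about 40 g. Grip it by the stem. Loose. Origin: centre of its underside (the mouth), z up; round.
- striped_dip: Small white ceramic dip bowl with blue stripes round the outside, a blue rim and a blue spot inside: nearly straight-sided, 54 across at the foot, 56 at the rim, 45 high, wall 4; about 120 g. Loose. Origin: centre of its underside, z up; round.
- red_tin: Closed red spice tin with a bare steel lid: 46 across, lid 47 across, 62 high; about 90 g. Loose. Origin: centre of its underside, z up; round.
- blue_tray: Blue plastic kit tray, two open compartments, 171 x 88 outside. Fixed. Walls 5 thick, 14 high; inner floor 5 high. Compartments 78 x 78 inside, pitch 83. Long side within 15 degrees of world x, left or right of the robot. Origin: centre of underside; x along the row, away from the robot; z up. Compartment centres: x = -41.5 (near end, cork-lined) and x = +41.5 (bare blue floor), y = 0.
- green_tray: Green plastic kit tray, three open compartments, 254 x 88 outside. Fixed. Walls 5 thick, 14 high; inner floor 5 high. Compartments 78 x 78 inside, pitch 83. Long side within 15 degrees of world x, left or right of the robot. Origin: centre of underside; x along the row, away from the robot; z up. Compartment centres: x = -83 (near end, cork-lined), x = 0 and x = +83 (bare green floors), y = 0.
- amber_jar: Amber glass jar with a black lid, not part of either kit: same size as the corked jars (50 across, 76 high), lid 44 across. Loose, stands among the stock. Origin: centre of its underside, z up.
- white_dip: Plain white ceramic dip bowl without stripes, not part of either kit: same size as the striped one (56 across, 45 high). Loose, stands at the far side of the stock. Origin: centre of its underside, z up.
Not all that is in view belongs to the job. Leave any pink or purple look-alike of the jar_b alone.

How it is judged:
At the end, for the whole second after the job is handed in: Each kit item stands alone in its compartment as the goal says (dip bowl and tin either way round): within 18 mm of the centre along tray x and y, underside below 10 mm in the tray, within 0.12 rad of upright, released, at rest. Amber jar and white dip bowl within 30 mm of their starts ((((x of jar_a in the frame of blue_tray between -0.0595 and -0.0235 m and y of jar_a in the frame of blue_tray between -0.018 and 0.018 m and z of jar_a in the frame of blue_tray below 0.01 m) and (x of jar_b in the frame of green_tray between -0.101 and -0.065 m and y of jar_b in the frame of green_tray between -0.018 and 0.018 m and z of jar_b in the frame of green_tray below 0.01 m)) or ((x of jar_b in the frame of blue_tray between -0.0595 and -0.0235 m and y of jar_b in the frame of blue_tray between -0.018 and 0.018 m and z of jar_b in the frame of blue_tray below 0.01 m) and (x of jar_a in the frame of green_tray between -0.101 and -0.065 m and y of jar_a in the frame of green_tray between -0.018 and 0.018 m and z of jar_a in the frame of green_tray below 0.01 m))) and x of funnel in the frame of blue_tray between 0.0235 and 0.0595 m and y of funnel in the frame of blue_tray between -0.018 and 0.018 m and z of funnel in the frame of blue_tray below 0.01 m and (((x of striped_dip in the frame of green_tray between -0.018 and 0.018 m and y of striped_dip in the frame of green_tray between -0.018 and 0.018 m and z of striped_dip in the frame of green_tray below 0.01 m) and (x of red_tin in the frame of green_tray between 0.065 and 0.101 m and y of red_tin in the frame of green_tray between -0.018 and 0.018 m and z of red_tin in the frame of green_tray below 0.01 m)) or ((x of red_tin in the frame of green_tray between -0.018 and 0.018 m and y of red_tin in the frame of green_tray between -0.018 and 0.018 m and z of red_tin in the frame of green_tray below 0.01 m) and (x of striped_dip in the frame of green_tray between 0.065 and 0.101 m and y of striped_dip in the frame of green_tray between -0.018 and 0.018 m and z of striped_dip in the frame of green_tray below 0.01 m))) and angle between each of jar_a, jar_b, funnel, striped_dip, red_tin's own z axis and vertical below 0.12 rad and linear speed of each of jar_a, jar_b, funnel, striped_dip, red_tin below 0.02 m/s and angular speed of each of jar_a, jar_b, funnel, striped_dip, red_tin below 0.3 rad/s and distance of each of amber_jar, white_dip from where it was at the start of the episode below 0.03 m); the robot touches nothing.
It fails at once if the amber jar is moved more than 30 mm or tipped (distance of amber_jar from where it was at the start of the episode above 0.03 m or angle between amber_jar's own z axis and vertical above 0.3 rad).
It fails at once if the plain white dip bowl is moved more than 30 mm or tipped (distance of white_dip from where it was at the start of the episode above 0.03 m or angle between white_dip's own z axis and vertical above 0.3 rad).
It also fails if it takes over 128 s, if anything falls off the work surface, if the arm or the gripper's body presses on something with over 40 N, if the wrist force passes 120 N, or if a joint passes its speed limit or range.

## Robot

A 6-joint arm with a two-finger parallel gripper is mounted at the origin on the work surface. World frame = base frame: x ahead of the robot, y to its left, z up, the work surface at z = 0. Lengths are in m, angles in rad, forces in N, time in s.
With the tool pointing down it reaches from about 0.325 to 0.775 m from the base axis. Payload 9.3 kg.
Tool frame: the origin (TCP) lies midway between the tips of the shut fingers; the grasp point (between the pads) lies 19 mm behind it (bot.grasp_offset is the distance from the TCP to the grasp point, in m); x points along the fingers, y is the direction in which the jaws open and shut, and the axes are right-handed (so a half turn about x gives the same grasp; the last joint's range is limited). The gripper opens to 85 mm and grips with 20 to 120 N. Pads are 22 mm wide; open, the fingers measure 114 mm over their backs; the gripper's body (76 mm by 85 mm) begins 54 mm behind the grasp point. The pads swing forward as they close: fully open they stand 13 mm farther back than shut.
Start: joints at [1.035, 0.259, 0.021, 1.334, 0, 1.418], TCP at [0.205, 0.51, 0.231] pointing down, gripper open.
Joint ranges: [-3.04, 3.04], [-0.91, 1.82], [-1.04, 1.36], [-1.92, 1.95], [-1.52, 1.45], [-3.14, 3.14]. Speed limits (rad/s): [2.22, 2.22, 2.79, 3.14, 3.14, 3.14].

## Interface

Orientations are given as [roll, pitch, yaw] about the fixed x, y, z axes, in that order (R = Rz(yaw) Ry(pitch) Rx(roll)).
In Python, from cell import bot gives the robot as it stands. The module is installed in compiled form; this text tells all that it offers.
- The arm moves only by the shell command python3 -m inch 'ROWS' [FORCE]. ROWS is JSON, a list that holds one entry, the list of rows, each a list of 7 numbers: the turn, a rotation vector about the world's x, y, z in degrees, then the shift along the world's x, y, z in cm, then the finger opening in cm, from 0 to 8.54. In form: [[[ax, ay, az, x, y, z, claw], ...]]. A call has 1 to 5 rows; each row shifts and turns the pose as measured when the row begins; what a row does not reach is not made up. A row lasts 1/12 s, in which the tool goes at most 41.7 mm and 7.16 degrees, less where a joint would pass 70% of its speed; a pose out of reach is approached as far as the arm can. A call is refused whole if a number of a shift passes 4.17 or a number of a turn 7.16, either way. A call with a gripper value outside its range is refused whole. The fingers move at their own pace and stop on an object; FORCE is the grip in N (left out, the last holds). Time passes only in rows, so rows that do not move let the fingers close. It gives the time, the measured TCP pose, the force and the opening at its end, in the units of the state.
- bot.get_obs(): the state, without advancing time (a new reading comes with each control period).
- bot.grab_frame(name): name is "scene" or "top"; returns the picture (384x512x3 uint8, red, green, blue); there is no depth.
- bot.camera_model(name): a dict with "fov_y" (degrees; the focal length in pixels is half the picture's height over the tangent of half this angle, whatever the lens; pixels are square), "cx", "cy" (the principal point, pixels), "extrinsics" (4x4, takes a point from camera to world coordinates). Camera axes: x right, y down, z forward; pixel columns grow to the right and rows downward; lengths in m; the calibration is good to about 2 mm. A picture is of the moment at which its call begins. camera_model takes no time and is no camera call.
- bot.hand_in(): hands the job in, once; it reports no verdict.
Trained networks look in the newest picture that a camera, given by its name, has taken for a name from the list of things; names that differ only in an ending like _2 or _b are one class to them, and where a whole thing is asked for, a point or a joint stands for the part that bears it (a point fixed in the world has none). Each returns a list of dicts, best first, with "score" (0 to 1); they miss things now and then, are a little off and sometimes report something else, mostly with a low value. They report only what shows in the picture. A call takes as long as a camera call. They do not tell look-alikes from the thing itself.
- bot.recognise(camera, target): "centre" ([x, y, z] in m, in the coordinates of the camera as it stood for that picture, good to about 4 mm: the middle of the surface that is visible of it).
- bot.silhouettes(camera, target): "mask" (384x512 bool, what is visible of it).
The state is a dict: "clock": time; "joint_pos": joint angles; "joint_vel": joint speeds; "joint_efforts": joint torques, N m; "tool_pos": TCP position; "tcp_rot": TCP orientation; "ft_force": force on the tool from outside, world axes, zero at the start; "ft_torque": the same for the moment, N m; "grip_width": finger opening in m.
Only numpy, scipy, OpenCV 4.12 (cv2) and the standard library are available. Lean on these libraries where they do the work, as an engineer would, in place of code of your own. Each camera call takes 0.05 s, during which the arm holds its last target.

## Working session

There is one attempt and no reset: what is moved stays moved. The work goes in short steps, Python scripts to look and compute and a shell command to move; the robot and the scene stay as the last step left them, time stands still between calls to the robot, and variables do not carry over. Pictures are saved under pics/ and viewed, and the job is handed in when it is done.

```bash
mkdir -p pics; python3 - <<'E'
from cell import bot
import cv2,numpy as np
o=bot.get_obs();print({k:np.round(v,3).tolist() for k,v in o.items()})
for n in("scene","top"):
    f=bot.grab_frame(n);cv2.imwrite(f"pics/{n}0.png",cv2.resize(f[:,:,::-1],(800,600),interpolation=cv2.INTER_CUBIC))
    m=bot.camera_model(n);print(n,m)
E
```

```text
{'clock': 0.0, 'joint_pos': [1.035, 0.259, 0.021, 1.334, -0.0, 1.418], 'joint_vel': [-0.0, -0.001, 0.001, -0.001, -0.0, -0.001], 'joint_efforts': [-0.002, -55.564, 34.453, 0.014, -0.0, 0.0], 'tool_pos': [0.205, 0.51, 0.231], 'tcp_rot': [-1.718, 1.569, -2.101], 'ft_force': [0.758, 0.168, 0.124], 'ft_torque': [0.012, 0.01, 0.007], 'grip_width': 0.086}
scene {'fov_y': 57.08235522054721, 'cx': 260.59754548179666, 'cy': 189.19484126228392, 'extrinsics': array([[ 0.36812639,  0.53490699, -0.76049817,  1.20748379],
       [ 0.92974902, -0.21798305,  0.29673246, -0.26027797],
       [-0.00705144, -0.81630748, -0.57757456,  0.54926661],
       [ 0.        ,  0.        ,  0.        ,  1.        ]])}
top {'fov_y': 57.24241910801795, 'cx': 263.1980270754476, 'cy': 190.1936579987376, 'extrinsics': array([[-0.01967632, -0.98463149,  0.1735329 ,  0.42486836],
       [-0.99980488,  0.01968084, -0.00169481, -0.00689728],
       [-0.00174651, -0.17353239, -0.98482661,  0.87797807],
       [ 0.        ,  0.        ,  0.        ,  1.        ]])}
```

View pics/scene0.png

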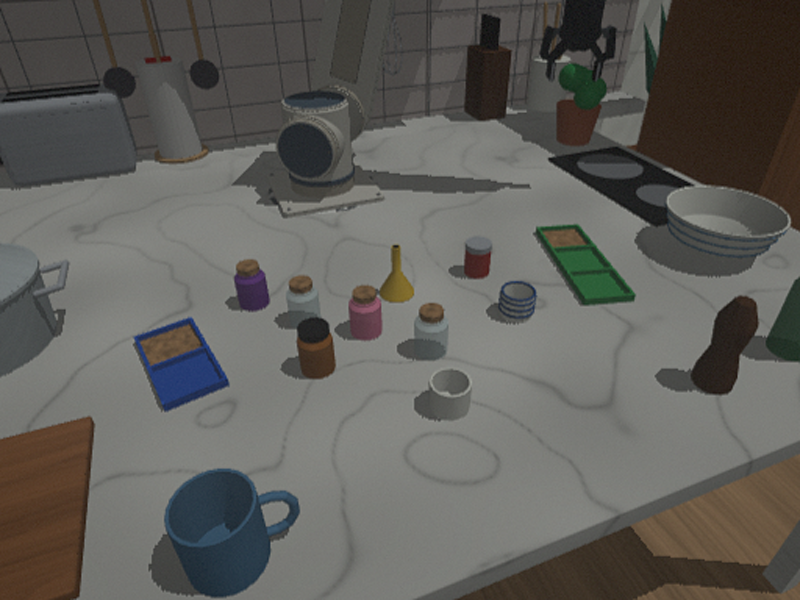

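View pics/top0.png

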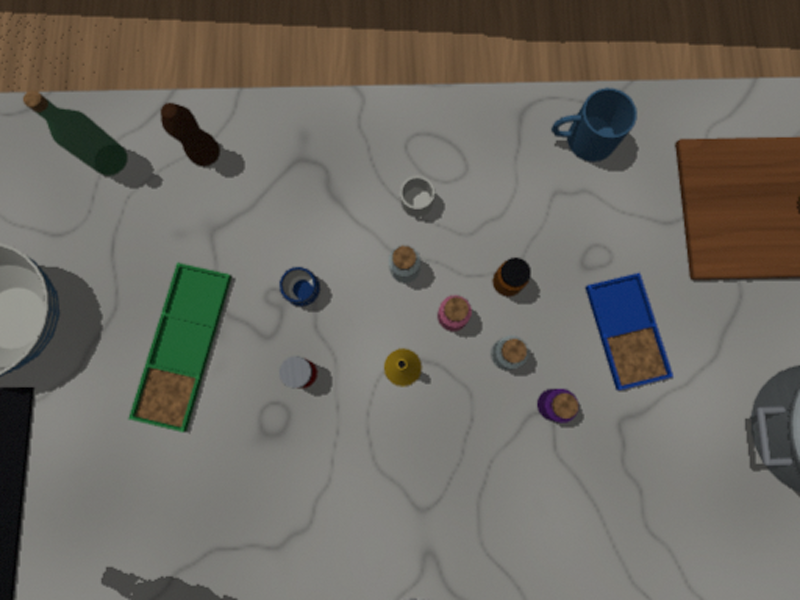

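The scene view shows the stock mid-counter. In the top view (800x600) the candidates are:
- **Jars:** clear corked jars at (404,262) and (510,352). Corked look-alikes are pink (455,312) and purple (558,405). The clear glass ones fit the description. The amber jar is at (512,276).
- **Bowls:** blue-rimmed striped bowl at (300,286), plain white at (418,193).
- **Other items:** red tin (298,372), funnel (403,366), green tray (180,347), blue tray (629,332).

Next I measure the poses and confirm with a crop.

```bash
cat > h.py <<'E'
from cell import bot
import cv2,numpy as np
from scipy.optimize import minimize
from scipy.spatial.transform import Rotation as R
def proj(n,P):
    m=bot.camera_model(n);T=np.linalg.inv(m["extrinsics"]);p=np.asarray(P)@T[:3,:3].T+T[:3,3]
    f=192/np.tan(np.radians(m["fov_y"]/2));return np.c_[f*p[:,0]/p[:,2]+m["cx"],f*p[:,1]/p[:,2]+m["cy"]]
PR={'jar_a':[(0,25),(54,25),(60,18),(76,18)],'funnel':[(0,30),(45,7.5),(92,7.5)],'striped_dip':[(0,27),(45,28)],'red_tin':[(0,23),(62,23.5)]}
PR['amber_jar']=[(0,25),(54,25),(60,22),(76,22)];PR['white_dip']=PR['striped_dip']
TR={'blue_tray':(171,88,14),'green_tray':(254,88,14)}
def model(n,name,q,z0=0):
    im=np.zeros((384*4,512*4),np.uint8)
    def hull(P):
        h=cv2.convexHull((proj(n,P)*4+2).astype(np.float32));cv2.fillConvexPoly(im,np.round(h*16).astype(np.int32),1,shift=4)
    if name in TR:
        a,b,c=np.array(TR[name])/1000;ca,sa=np.cos(q[2]),np.sin(q[2])
        hull([(q[0]+ca*u-sa*v,q[1]+sa*u+ca*v,z) for u in(-a/2,a/2) for v in(-b/2,b/2) for z in(0,c)])
    else:
        t=np.linspace(0,2*np.pi,40);p=PR[name]
        rings=[np.c_[q[0]+r/1000*np.cos(t),q[1]+r/1000*np.sin(t),0*t+z/1000+z0] for z,r in p]
        for a,b in zip(rings,rings[1:]): hull(np.r_[a,b])
    return cv2.resize(im.astype(np.float32),(512,384),interpolation=cv2.INTER_AREA)
def fit(n,name,mask,q0,z0=0):
    M=mask.astype(np.float32)
    def cost(q):
        A=model(n,name,q,z0);return np.abs(A-M).sum()/max(M.sum(),1)
    s=np.eye(len(q0))*([.008]*2+[.08])[:1][0]
    if len(q0)==3:s[2,2]=.08
    r=minimize(cost,q0,method='Nelder-Mead',options=dict(initial_simplex=np.vstack([q0,np.array(q0)+s]),xatol=2e-4,fatol=1e-4))
    return r.x,r.fun
def towld(n,c):
    E=bot.camera_model(n)["extrinsics"];return E[:3,:3]@np.array(c)+E[:3,3]
E
python3 - <<'E'
from h import *
f=bot.grab_frame("top")
cv2.imwrite("pics/crop1.png",cv2.resize(f[150:280,170:440,::-1],(800,385),interpolation=cv2.INTER_CUBIC))
g=bot.grab_frame("scene")
np.savez("f0.npz",top=f,scene=g)
for n in("top","scene"):
  for name in ['jar_a','funnel','striped_dip','red_tin','amber_jar','white_dip','blue_tray','green_tray']:
    for d in bot.silhouettes(n,name):
        m=d["mask"]
        if m.sum()<30: continue
        c=np.argwhere(m).mean(0)[::-1]; mm=bot.camera_model(n);F=192/np.tan(np.radians(mm["fov_y"]/2))
        ray=mm["extrinsics"][:3,:3]@[(c[0]-mm["cx"])/F,(c[1]-mm["cy"])/F,1];o=mm["extrinsics"][:3,3]
        w=o+ray*((.03-o[2])/ray[2]);q=list(w[:2])
        if name in TR:
            k=None
            for y in(-.2,0.,.2):
                x,fu=fit(n,name,m,q+[y])
                if k is None or fu<k[1]:k=(x,fu)
            x,fu=k
        else:x,fu=fit(n,name,m,q)
        print(n,name,round(d["score"],2),(c*800/512).round().tolist(),m.sum(),x.round(4).tolist(),round(fu,3))
E
```

```text
top jar_a 0.89 [558.0, 405.0] 442 [0.4048, -0.226] 0.113
top jar_a 0.88 [454.0, 313.0] 399 [0.5483, -0.0739] 0.047
top jar_a 0.69 [509.0, 353.0] 407 [0.4842, -0.1559] 0.072
top jar_a 0.68 [404.0, 263.0] 374 [0.6288, 0.0024] 0.126
top jar_a 0.34 [402.0, 367.0] 451 [0.4649, 0.0084] 0.159
top striped_dip 0.58 [299.0, 286.0] 515 [0.596, 0.168] 0.046
top striped_dip 0.33 [628.0, 332.0] 2541 [0.4678, -0.3631] 0.763
top red_tin 0.83 [298.0, 372.0] 404 [0.461, 0.1656] 0.052
top amber_jar 0.59 [511.0, 277.0] 451 [0.6016, -0.1648] 0.064
top white_dip 0.55 [417.0, 196.0] 483 [0.7413, -0.0212] 0.051
top blue_tray 0.84 [629.0, 332.0] 2615 [0.5179, -0.3526, 0.2222] 0.033
top green_tray 0.91 [181.0, 347.0] 3948 [0.5093, 0.3575, -0.2456] 0.024
scene jar_a 0.78 [430.0, 333.0] 677 [0.6292, 0.0011] 0.069
scene jar_a 0.7 [365.0, 313.0] 610 [0.547, -0.0736] 0.089
scene jar_a 0.66 [250.0, 285.0] 611 [0.4021, -0.2268] 0.075
scene jar_a 0.64 [302.0, 300.0] 559 [0.482, -0.1572] 0.197
scene funnel 0.67 [396.0, 282.0] 417 [0.4669, 0.0078] 0.085
scene striped_dip 0.66 [517.0, 301.0] 520 [0.595, 0.1694] 0.084
scene striped_dip 0.64 [315.0, 348.0] 834 [0.5954, -0.1642] 0.264
scene red_tin 0.8 [477.0, 258.0] 379 [0.4615, 0.1669] 0.15
scene amber_jar 0.75 [315.0, 348.0] 786 [0.6027, -0.1659] 0.062
scene white_dip 0.93 [449.0, 394.0] 794 [0.743, -0.0206] 0.05
scene blue_tray 0.68 [180.0, 364.0] 2086 [0.518, -0.3526, 0.2021] 0.051
scene blue_tray 0.64 [449.0, 393.0] 749 [0.6823, 0.0036, -0.3891] 2.105
scene green_tray 0.69 [583.0, 266.0] 1720 [0.5087, 0.358, -0.2567] 0.038
scene green_tray 0.35 [477.0, 258.0] 427 [0.3622, 0.2049, -0.5224] 2.107
```

View pics/crop1.png

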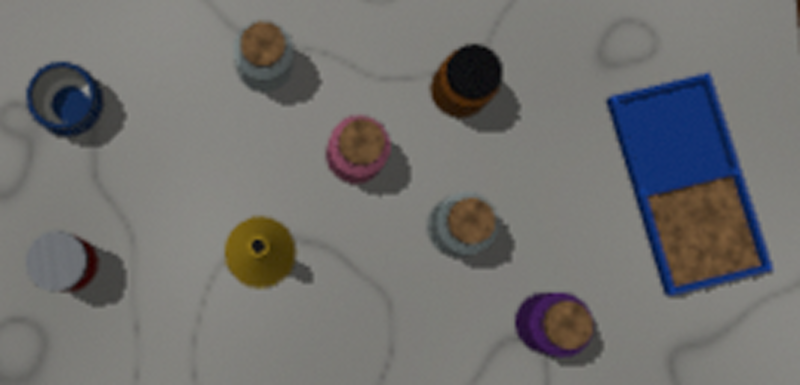

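The crop confirms it. The two clear jars sit at crop (265,55) and (465,225), the pink and purple jars are look-alikes, and the blue-rimmed bowl is at (65,100). Both cameras agree to about 2 mm. Next I check the jaw axis.

```bash
cat > st.py <<'E'
import sys
from h import *
o=bot.get_obs();M=R.from_euler('xyz',o["tcp_rot"]).as_matrix()
print("t",round(o["clock"],2),"tcp",np.round(o["tool_pos"],4),"w",round(o["grip_width"],4),"F",np.round(o["ft_force"],1))
print("toolx",M[:,0].round(3),"jaw deg",np.degrees(np.arctan2(M[1,1],M[0,1])).round(1),"j",np.round(o["joint_pos"],2))
if len(sys.argv)>1:
    print("need cm",((np.array([float(v) for v in sys.argv[1:4]])-o["tool_pos"])*100).round(2))
E
python3 st.py .5955 .1687 .013; python3 -c "from cell import bot;print(bot.grasp_offset)"
```

```text
t 1.0 tcp [0.2054 0.5102 0.2313] w 0.0855 F [0.1 0.7 0. ]
toolx [-0. -0. -1.] jaw deg 68.1 j [1.04 0.26 0.02 1.33 0.   1.42]
need cm [ 39.01 -34.15 -21.83]
0.0187
```

```bash
python3 -m inch '[[[0,0,4.4,3,-2.6,0,8],[0,0,4.4,3,-2.6,0,8],[0,0,4.4,3,-2.6,0,8],[0,0,4.4,3,-2.6,0,8],[0,0,4.4,3,-2.6,0,8]]]' 40
python3 -m inch '[[[0,0,0,3,-2.6,0,8],[0,0,0,3,-2.6,0,8],[0,0,0,3,-2.6,0,8],[0,0,0,3,-2.6,0,8],[0,0,0,3,-2.6,0,8]]]'
python3 st.py .5955 .1687 .013
```

```text
clock: 1.42
tool_pos: [0.354, 0.38, 0.231]
tcp_rot: [2.24, 1.569, 2.268]
ft_force: [1.1, 1.8, 0.7]
grip_width: 0.0799
clock: 1.83
tool_pos: [0.5099, 0.2421, 0.2321]
tcp_rot: [1.234, 1.568, 1.268]
ft_force: [-0.1, 1.5, -0.1]
grip_width: 0.08
t 1.83 tcp [0.5099 0.2421 0.2321] w 0.08 F [-0.1  1.5 -0.1]
toolx [ 0.001  0.003 -1.   ] jaw deg 92.0 j [0.29 0.28 0.06 1.34 0.   0.26]
need cm [  8.56  -7.34 -21.91]
```

```bash
python3 -m inch '[[[0,0,0,2.9,-2.5,-1,7.5],[0,0,0,2.9,-2.5,-1,7.5],[0,0,-1,2.0,-1.7,0,7.5],[0,0,0,0,0,0,7.5],[0,0,0,0,0,0,7.5]]]'
python3 st.py .5955 .1687 .013
```

```text
clock: 2.25
tool_pos: [0.597, 0.1642, 0.2097]
tcp_rot: [0.761, 1.568, 0.769]
ft_force: [-0.5, -0.8, -0.4]
grip_width: 0.0749
t 2.25 tcp [0.597  0.1642 0.2097] w 0.0749 F [-0.5 -0.8 -0.4]
toolx [ 0.002  0.002 -1.   ] jaw deg 90.4 j [0.13 0.38 0.15 1.33 0.   0.12]
need cm [ -0.15   0.45 -19.67]
```

```bash
python3 -m inch '[[[0,0,0,-0.1,0.45,-4,7.5],[0,0,0,0,0,-4,7.5],[0,0,0,0,0,-4,7.5],[0,0,0,0,0,-2,7.5],[0,0,0,0,0,0,7.5]]]'
python3 st.py .5955 .1687 .013
```

```text
clock: 2.67
tool_pos: [0.5943, 0.1716, 0.0686]
tcp_rot: [0.357, 1.561, 0.367]
ft_force: [0.3, 0.4, 0.7]
grip_width: 0.0752
t 2.67 tcp [0.5943 0.1716 0.0686] w 0.0752 F [0.3 0.4 0.7]
toolx [ 0.01   0.004 -1.   ] jaw deg 90.6 j [ 0.14  0.45 -0.11  1.    0.    0.13]
need cm [ 0.12 -0.29 -5.56]
```

```bash
python3 -m inch '[[[0,0,0,0.1,-0.2,-1.5,7.5],[0,0,0,0,0,-2,7.5],[0,0,0,0,0,-1.5,7.5],[0,0,0,0,0,0,7.5],[0,0,0,0,0,0,7.5]]]'
python3 st.py .5955 .1687 .013
```

```text
clock: 3.08
tool_pos: [0.5943, 0.1742, 0.0234]
tcp_rot: [0.332, 1.556, 0.348]
ft_force: [-0.2, -0.3, 0.1]
grip_width: 0.0753
t 3.08 tcp [0.5943 0.1742 0.0234] w 0.0753 F [-0.2 -0.3  0.1]
toolx [ 0.014  0.005 -1.   ] jaw deg 90.9 j [ 0.15  0.49 -0.17  0.89  0.    0.13]
need cm [ 0.12 -0.55 -1.04]
```

```bash
python3 -m inch '[[[0,0,0,0,-0.5,-0.5,7.5],[0,0,0,0,0,-0.4,7.5],[0,0,0,0,0,0,7.5]]]'
python3 st.py .5955 .1687 .013
```

```text
clock: 3.33
tool_pos: [0.5959, 0.1701, 0.0185]
tcp_rot: [0.275, 1.551, 0.293]
ft_force: [0.7, -0.1, -0.3]
grip_width: 0.0749
t 3.33 tcp [0.5959 0.1701 0.0185] w 0.0749 F [ 0.7 -0.1 -0.3]
toolx [ 0.019  0.006 -1.   ] jaw deg 91.0 j [ 0.14  0.49 -0.18  0.87  0.    0.12]
need cm [-0.04 -0.14 -0.55]
```

```bash
python3 -m inch '[[[-0.3,1.1,-1,0,0,-0.5,7.5],[0,0,0,0,0,0,7.5],[0,0,0,0,0,0,4],[0,0,0,0,0,0,4],[0,0,0,0,0,0,4]]]'
python3 -m inch '[[[0,0,0,0,0,0,4],[0,0,0,0,0,0,4],[0,0,0,0,0,0,4]]]'
python3 st.py .5955 .1687 .013
```

```text
clock: 3.75
tool_pos: [0.5973, 0.17, 0.0154]
tcp_rot: [0.258, 1.569, 0.256]
ft_force: [-0.1, -0.3, -2.1]
grip_width: 0.054
clock: 4.0
tool_pos: [0.5973, 0.17, 0.0153]
tcp_rot: [0.274, 1.57, 0.272]
ft_force: [1.0, -0.5, -1.0]
grip_width: 0.0536
t 4.0 tcp [0.5973 0.17   0.0153] w 0.0536 F [ 1.  -0.5 -1. ]
toolx [ 0.001  0.    -1.   ] jaw deg 89.9 j [ 0.14  0.51 -0.17  0.89  0.    0.14]
need cm [-0.18 -0.13 -0.23]
```

```bash
python3 -m inch '[[[0,0,0,0,0,2.5,4],[0,0,0,0,0,2.5,4],[0,0,0,0,2,1,4],[0,0,0,0,3.5,0,4],[0,0,0,0,3.5,0,4]]]'
python3 -m inch '[[[0,0,0,0,3,0,4],[0,0,0,0,2,0,4],[0,0,0,0,1,0,4],[0,0,0,0,0,0,4],[0,0,0,0,0,0,4]]]'
python3 st.py .5905 .3375 .022
```

```text
clock: 4.42
tool_pos: [0.5963, 0.2559, 0.0764]
tcp_rot: [-2.646, 1.567, -2.657]
ft_force: [0.6, -0.3, -1.7]
grip_width: 0.0541
clock: 4.83
tool_pos: [0.5947, 0.3241, 0.0757]
tcp_rot: [-2.888, 1.567, -2.893]
ft_force: [-0.1, -0.7, -1.8]
grip_width: 0.0538
t 4.83 tcp [0.5947 0.3241 0.0757] w 0.0538 F [-0.1 -0.7 -1.8]
toolx [-0.004 -0.001 -1.   ] jaw deg 89.7 j [0.37 0.55 0.08 1.11 0.   0.38]
need cm [-0.42  1.34 -5.37]
```

```bash
python3 -m inch '[[[0,0,0,-0.4,1.2,0,4],[0,0,0,0,0,-1.5,4],[0,0,0,0,0,-1.5,4],[0,0,0,0,0,0,4],[0,0,0,0,0,0,4]]]'
python3 st.py .5905 .3375 .022
```

```text
clock: 5.25
tool_pos: [0.5907, 0.3326, 0.0454]
tcp_rot: [-2.712, 1.566, -2.723]
ft_force: [-0.4, 0.0, -0.4]
grip_width: 0.0543
t 5.25 tcp [0.5907 0.3326 0.0454] w 0.0543 F [-0.4  0.  -0.4]
toolx [-0.004 -0.002 -1.   ] jaw deg 89.4 j [ 0.39  0.57  0.04  1.04 -0.    0.4 ]
need cm [-0.02  0.49 -2.34]
```

```bash
python3 -m inch '[[[0,0,0,0,0.45,-1.0,4],[0,0,0,0,0,-0.8,4],[0,0,0,0,0,-0.2,4],[0,0,0,0,0,0,4],[0,0,0,0,0,0,4]]]'
python3 st.py .5905 .3375 .021
```

```text
clock: 5.67
tool_pos: [0.5915, 0.3364, 0.0253]
tcp_rot: [-2.678, 1.567, -2.691]
ft_force: [-0.2, 0.3, -0.9]
grip_width: 0.0543
t 5.67 tcp [0.5915 0.3364 0.0253] w 0.0543 F [-0.2  0.3 -0.9]
toolx [-0.003 -0.001 -1.   ] jaw deg 89.2 j [ 0.39  0.59  0.02  1.   -0.    0.41]
need cm [-0.1   0.11 -0.43]
```

```bash
python3 -m inch '[[[0,0,0,0,0.1,-0.3,4],[0,0,0,0,0,-0.1,4],[0,0,0,0,0,0,4]]]'
python3 -m inch '[[[0,0,0,0,0,0,7.3],[0,0,0,0,0,0,7.3],[0,0,0,0,0,0,7.3],[0,0,0,0,0,1,7.3],[0,0,0,0,0,2,7.3]]]'
python3 -m inch '[[[0,0,0,0,0,3,7.3],[0,0,0,-2,-2.5,2,7.3],[0,0,0,-2.5,-3,0,7.3],[0,0,0,-2.5,-3,0,7.3],[0,0,0,-2.5,-3,0,7.3]]]'
python3 st.py .461 .166 .016
```

```text
clock: 5.92
tool_pos: [0.592, 0.3376, 0.0217]
tcp_rot: [-2.633, 1.569, -2.647]
ft_force: [-0.6, -1.0, -1.4]
grip_width: 0.054
clock: 6.33
tool_pos: [0.5906, 0.337, 0.0503]
tcp_rot: [-2.694, 1.564, -2.707]
ft_force: [0.6, -0.4, 1.1]
grip_width: 0.0728
clock: 6.75
tool_pos: [0.4989, 0.2243, 0.1092]
tcp_rot: [0.299, 1.564, 0.29]
ft_force: [-0.3, -0.8, 0.6]
grip_width: 0.0729
t 6.75 tcp [0.4989 0.2243 0.1092] w 0.0729 F [-0.3 -0.8  0.6]
toolx [ 0.006  0.002 -1.   ] jaw deg 89.5 j [ 0.27  0.31 -0.22  1.03  0.    0.28]
need cm [-3.79 -5.83 -9.32]
```

```bash
python3 -m inch '[[[0,0.3,0,-1.8,-2.6,0,7.3],[0,0,0,-1.2,-1.8,0,7.3],[0,0,0,-0.3,-0.4,0,7.3],[0,0,0,0,0,0,7.3],[0,0,0,0,0,0,7.3]]]'
python3 st.py .461 .166 .016
```

```text
clock: 7.17
tool_pos: [0.4605, 0.1706, 0.1153]
tcp_rot: [0.332, 1.563, 0.32]
ft_force: [-0.2, 0.6, -0.2]
grip_width: 0.0729
t 7.17 tcp [0.4605 0.1706 0.1153] w 0.0729 F [-0.2  0.6 -0.2]
toolx [ 0.007  0.002 -1.   ] jaw deg 89.3 j [ 0.18  0.22 -0.34  1.    0.    0.2 ]
need cm [ 0.05 -0.46 -9.93]
```

```bash
python3 -m inch '[[[0,0.4,0,0,-0.4,-2,7.3],[0,0,0,0,0,-3,7.3],[0,0,0,0,0,-2,7.3],[0,0,0,0,0,-0.5,7.3],[0,0,0,0,0,0,7.3]]]'
python3 st.py .461 .166 .016
```

```text
clock: 7.58
tool_pos: [0.467, 0.171, 0.0408]
tcp_rot: [0.521, 1.561, 0.512]
ft_force: [0.4, 0.3, 0.6]
grip_width: 0.0728
t 7.58 tcp [0.467  0.171  0.0408] w 0.0728 F [0.4 0.3 0.6]
toolx [ 0.009  0.005 -1.   ] jaw deg 89.5 j [ 0.18  0.3  -0.44  0.82  0.    0.19]
need cm [-0.6  -0.5  -2.48]
```

```bash
python3 -m inch '[[[0,0.5,0,-0.4,-0.4,-1,7.3],[0,0,0,-0.2,-0.2,-1,7.3],[0,0,0,0,0,-0.4,7.3],[0,0,0,0,0,0,7.3]]]'
python3 st.py .461 .166 .016
```

```text
clock: 7.92
tool_pos: [0.4633, 0.1664, 0.0173]
tcp_rot: [1.288, 1.565, 1.282]
ft_force: [0.6, 0.1, 0.4]
grip_width: 0.0729
t 7.92 tcp [0.4633 0.1664 0.0173] w 0.0729 F [0.6 0.1 0.4]
toolx [ 0.002  0.006 -1.   ] jaw deg 89.6 j [ 0.17  0.33 -0.48  0.76  0.01  0.18]
need cm [-0.23 -0.04 -0.13]
```

```bash
python3 -m inch '[[[0,0,0,0,0,0,3],[0,0,0,0,0,0,3],[0,0,0,0,0,0,3],[0,0,0,0,0,0,3],[0,0,0,0,0,0,3]]]'
python3 -m inch '[[[0,0,0,0,0,2.5,3],[0,0,0,0,0,2.5,3],[0,0,0,1,2.5,1,3],[0,0,0,1,3.5,0,3],[0,0,0,1,3.5,0,3]]]'
python3 -m inch '[[[0,0,0,1,3.5,0,3],[0,0,0,0.8,3,0,3],[0,0,0,0.2,1,0,3],[0,0,0,0,0,0,3],[0,0,0,0,0,0,3]]]'
python3 st.py .511 .358 .0225
```

```text
clock: 8.33
tool_pos: [0.4649, 0.1669, 0.0194]
tcp_rot: [0.942, 1.563, 0.935]
ft_force: [-0.2, 0.2, -1.7]
grip_width: 0.0456
clock: 8.75
tool_pos: [0.4934, 0.2595, 0.0833]
tcp_rot: [1.117, 1.565, 1.103]
ft_force: [1.1, 0.0, -0.1]
grip_width: 0.0456
clock: 9.17
tool_pos: [0.5151, 0.3439, 0.0841]
tcp_rot: [0.914, 1.562, 0.904]
ft_force: [-0.8, -0.0, -1.2]
grip_width: 0.0458
t 9.17 tcp [0.5151 0.3439 0.0841] w 0.0458 F [-0.8 -0.  -1.2]
toolx [ 0.006  0.007 -1.   ] jaw deg 89.4 j [ 0.45  0.44 -0.08  1.04  0.    0.46]
need cm [-0.41  1.41 -6.16]
```

```bash
python3 -m inch '[[[-0.4,0.3,0,-0.3,1.3,0,3],[0,0,0,0,0.2,-1.5,3],[0,0,0,0,0,-1.5,3],[0,0,0,0,0,-0.5,3],[0,0,0,0,0,0,3]]]'
python3 st.py .512 .358 .0245
```

```text
clock: 9.58
tool_pos: [0.5107, 0.356, 0.0492]
tcp_rot: [-2.019, 1.569, -2.034]
ft_force: [0.1, -0.8, -0.8]
grip_width: 0.0452
t 9.58 tcp [0.5107 0.356  0.0492] w 0.0452 F [ 0.1 -0.8 -0.8]
toolx [-0.001 -0.002 -1.   ] jaw deg 89.2 j [ 0.47  0.48 -0.11  0.98 -0.    0.49]
need cm [ 0.13  0.2  -2.47]
```

```bash
python3 -m inch '[[[0,0,0,0,0.2,-1.3,3],[0,0,0,0,0,-0.8,3],[0,0,0,0,0,-0.2,3],[0,0,0,0,0,0,3]]]'
python3 st.py .512 .358 .0245
```

```text
clock: 9.92
tool_pos: [0.511, 0.3562, 0.0276]
tcp_rot: [-1.718, 1.569, -1.735]
ft_force: [-0.3, -0.2, -1.5]
grip_width: 0.0456
t 9.92 tcp [0.511  0.3562 0.0276] w 0.0456 F [-0.3 -0.2 -1.5]
toolx [-0.    -0.002 -1.   ] jaw deg 89.0 j [ 0.47  0.5  -0.14  0.93 -0.    0.49]
need cm [ 0.1   0.18 -0.31]
```

```bash
python3 -m inch '[[[0,0,0,0,0.1,-0.3,3],[0,0,0,0,0,0,3],[0,0,0,0,0,0,6.8],[0,0,0,0,0,0,6.8],[0,0,0,0,0,0,6.8]]]'
python3 -m inch '[[[0,0,0,0,0,2,6.8],[0,0,0,0,0,3,6.8],[0,0,0,0,0,3,6.8],[0,0,0,0,0,3,6.8],[0,0,0,1,-3.5,1,6.8]]]'
python3 -m inch '[[[0,0,0,1.2,-3.8,0,6.8],[0,0,0,1.2,-3.8,0,6.8],[0,0,0,1.2,-3.8,0,6.8],[0,0,0,1.2,-3.8,0,6.8],[0,0,0,1.2,-3.8,0,6.8]]]'
python3 st.py .629 .002 .018
```

```text
clock: 10.33
tool_pos: [0.5122, 0.3573, 0.0269]
tcp_rot: [-0.261, 1.568, -0.279]
ft_force: [-0.3, 0.5, -0.5]
grip_width: 0.0678
clock: 10.75
tool_pos: [0.5186, 0.3247, 0.1489]
tcp_rot: [-2.523, 1.567, -2.536]
ft_force: [1.0, -0.8, 0.3]
grip_width: 0.0682
clock: 11.17
tool_pos: [0.5809, 0.1315, 0.1567]
tcp_rot: [0.162, 1.561, 0.159]
ft_force: [0.7, 1.0, -0.2]
grip_width: 0.0681
t 11.17 tcp [0.5809 0.1315 0.1567] w 0.0681 F [ 0.7  1.  -0.2]
toolx [ 0.009  0.001 -1.   ] jaw deg 89.8 j [ 0.08  0.36 -0.02  1.18  0.    0.08]
need cm [  4.81 -12.95 -13.87]
```

```bash
python3 - <<'E'
from h import *
f=bot.grab_frame("top");cv2.imwrite("pics/t2.png",cv2.resize(f[:,:,::-1],(800,600),interpolation=cv2.INTER_CUBIC))
E
```

```text
(no output)
```

View pics/t2.png

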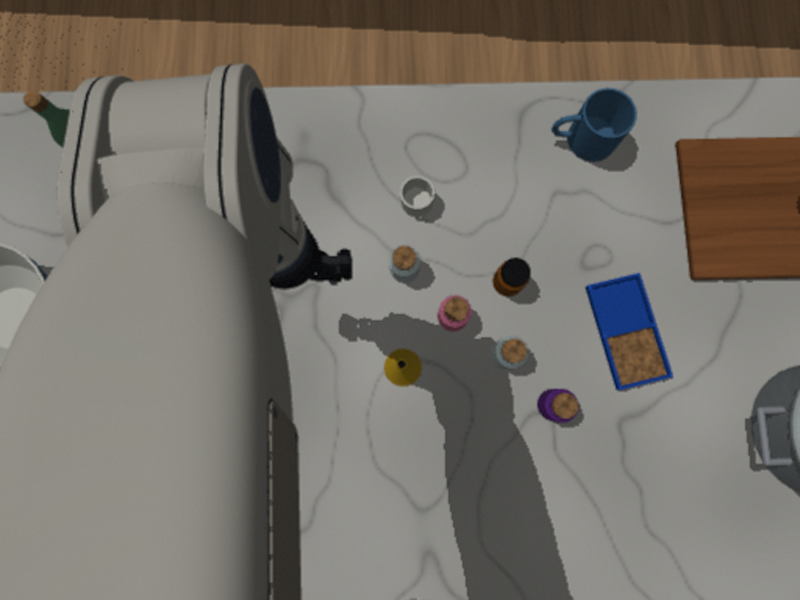

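The arm covers the green tray at left. Jars, amber jar and bowl at (404,262), (510,352), (512,276) and (418,193) are unmoved. On to the far jar.

```bash
python3 -m inch '[[[0,0.5,0,1.2,-3.5,0,6.8],[0,0,0,1.2,-3.5,0,6.8],[0,0,0,0.8,-2.2,0,6.8],[0,0,0,0,-0.5,0,6.8],[0,0,0,0,0,0,6.8]]]'
python3 st.py .629 .002 .018
```

```text
clock: 11.63
tool_pos: [0.616, 0.023, 0.1582]
tcp_rot: [-0.349, 1.566, -0.363]
ft_force: [-0.6, 0.7, -0.5]
grip_width: 0.068
t 11.63 tcp [0.616  0.023  0.1582] w 0.068 F [-0.6  0.7 -0.5]
toolx [ 0.004 -0.002 -1.   ] jaw deg 89.2 j [-0.1   0.4   0.04  1.21 -0.   -0.08]
need cm [  1.3   -2.1  -14.02]
```

```bash
python3 -m inch '[[[0,0,0,1.2,-2,0,6.8],[0,0,0,0,0,-1.5,6.8],[0,0,0,0,0,-2,6.8],[0,0,0,0,0,-1,6.8],[0,0,0,0,0,0,6.8]]]'
python3 st.py .629 .002 .018
```

```text
clock: 12.05
tool_pos: [0.628, 0.0063, 0.1138]
tcp_rot: [-0.092, 1.563, -0.104]
ft_force: [1.1, -0.0, 0.1]
grip_width: 0.0683
t 12.05 tcp [0.628  0.0063 0.1138] w 0.0683 F [ 1.1 -0.   0.1]
toolx [ 0.008 -0.001 -1.   ] jaw deg 89.3 j [-0.12  0.44 -0.01  1.11  0.   -0.11]
need cm [ 0.1  -0.43 -9.58]
```

```bash
python3 -m inch '[[[0,0.4,0.5,0.1,-0.4,0,7.2],[0,0,0,0,0,0,7.2],[0,0,0,0,0,-1.5,7.2],[0,0,0,0,0,-0.5,7.2],[0,0,0,0,0,0,7.2]]]'
python3 st.py .629 .002 .018
```

```text
clock: 12.47
tool_pos: [0.6298, 0.0051, 0.0972]
tcp_rot: [-0.236, 1.567, -0.234]
ft_force: [0.1, 0.3, 0.6]
grip_width: 0.072
t 12.47 tcp [0.6298 0.0051 0.0972] w 0.072 F [0.1 0.3 0.6]
toolx [ 0.004 -0.001 -1.   ] jaw deg 90.1 j [-0.12  0.45 -0.03  1.08 -0.   -0.13]
need cm [-0.08 -0.31 -7.92]
```

```bash
python3 -m inch '[[[0,0.2,0,0,-0.3,-2,7.2],[0,0,0,0,-0.1,-2.5,7.2],[0,0,0,0,0,-1.5,7.2],[0,0,0,0,0,-0.5,7.2],[0,0,0,0,0,0,7.2]]]'
python3 st.py .629 .002 .018
```

```text
clock: 12.88
tool_pos: [0.6323, 0.0015, 0.0359]
tcp_rot: [-0.225, 1.563, -0.222]
ft_force: [0.4, 0.7, 0.2]
grip_width: 0.0722
t 12.88 tcp [0.6323 0.0015 0.0359] w 0.0722 F [0.4 0.7 0.2]
toolx [ 0.007 -0.002 -1.   ] jaw deg 90.2 j [-0.13  0.5  -0.12  0.94 -0.   -0.13]
need cm [-0.33  0.05 -1.79]
```

```bash
python3 -m inch '[[[0,0.4,0,-0.3,0,-1,7.2],[0,0,0,0,0,-0.6,7.2],[0,0,0,0,0,-0.1,7.2],[0,0,0,0,0,0,7.2]]]'
python3 st.py .629 .002 .018
python3 -m inch '[[[0,0,0,0,0,0,3],[0,0,0,0,0,0,3],[0,0,0,0,0,0,3],[0,0,0,0,0,0,3],[0,0,0,0,0,0,3]]]'
python3 st.py .43 .3785 .018
```

```text
clock: 13.22
tool_pos: [0.6306, 0.0016, 0.0207]
tcp_rot: [-0.528, 1.567, -0.525]
ft_force: [-0.2, 0.3, -0.2]
grip_width: 0.0714
t 13.22 tcp [0.6306 0.0016 0.0207] w 0.0714 F [-0.2  0.3 -0.2]
toolx [ 0.004 -0.002 -1.   ] jaw deg 90.2 j [-0.13  0.52 -0.14  0.91 -0.   -0.13]
need cm [-0.16  0.04 -0.27]
clock: 13.63
tool_pos: [0.6314, 0.0016, 0.0224]
tcp_rot: [-0.392, 1.564, -0.388]
ft_force: [0.1, -0.3, -1.5]
grip_width: 0.0492
t 13.63 tcp [0.6314 0.0016 0.0224] w 0.0492 F [ 0.1 -0.3 -1.5]
toolx [ 0.006 -0.002 -1.   ] jaw deg 90.2 j [-0.13  0.52 -0.13  0.92 -0.   -0.13]
need cm [-20.14  37.69  -0.44]
```

```bash
python3 -m inch '[[[0,0,0,0,0,2.5,3],[0,0,0,0,0,3,3],[0,0,0,0,0,3,3],[0,0,0,-1,2,2,3],[0,0,0,-1.8,3.4,0,3]]]'
python3 -m inch '[[[0,0,0,-1.8,3.4,0,3],[0,0,0,-1.8,3.4,0,3],[0,0,0,-1.8,3.4,0,3],[0,0,0,-1.8,3.4,0,3],[0,0,0,-1.8,3.4,0,3]]]'
python3 -m inch '[[[0,0,0,-1.8,3.4,0,3],[0,0,0,-1.8,3.4,0,3],[0,0,0,-1.8,3.4,0,3],[0,0,0,-1,2,0,3],[0,0,0,0,0,0,3]]]'
python3 st.py .4306 .3785 .0265
```

```text
clock: 14.05
tool_pos: [0.6031, 0.0519, 0.1282]
tcp_rot: [-1.326, 1.568, -1.329]
ft_force: [0.6, 1.2, -1.8]
grip_width: 0.049
clock: 14.47
tool_pos: [0.5101, 0.2261, 0.1306]
tcp_rot: [-0.357, 1.565, -0.366]
ft_force: [0.3, 1.2, -2.0]
grip_width: 0.049
clock: 14.88
tool_pos: [0.4375, 0.3585, 0.1312]
tcp_rot: [-0.01, 1.566, -0.014]
ft_force: [-0.0, 0.3, -1.7]
grip_width: 0.049
t 14.88 tcp [0.4375 0.3585 0.1312] w 0.049 F [-0.   0.3 -1.7]
toolx [ 0.005 -0.    -1.   ] jaw deg 89.8 j [ 0.54  0.33 -0.14  1.1  -0.    0.54]
need cm [ -0.69   2.   -10.47]
```

```bash
python3 -m inch '[[[0,0.3,0,-0.6,1.9,0,3],[0,0,0,0,0.2,-1.5,3],[0,0,0,0,0,-2.5,3],[0,0,0,0,0,-1.5,3],[0,0,0,0,0,0,3]]]'
python3 st.py .4306 .3785 .0265
```

```text
clock: 15.3
tool_pos: [0.4303, 0.3822, 0.0756]
tcp_rot: [0.426, 1.568, 0.427]
ft_force: [0.0, 0.0, -0.7]
grip_width: 0.0486
t 15.3 tcp [0.4303 0.3822 0.0756] w 0.0486 F [ 0.   0.  -0.7]
toolx [ 0.003  0.001 -1.   ] jaw deg 90.1 j [ 0.58  0.39 -0.2   0.98 -0.    0.58]
need cm [ 0.03 -0.37 -4.91]
```

```bash
python3 -m inch '[[[0,0,0,0,-0.4,-1.5,3],[0,0,0,0,0,-1.5,3],[0,0,0,0,0,-0.8,3],[0,0,0,0,0,0,3],[0,0,0,0,0,0,3]]]'
python3 st.py .4306 .3785 .0265
```

```text
clock: 15.72
tool_pos: [0.4319, 0.3768, 0.0386]
tcp_rot: [0.316, 1.567, 0.316]
ft_force: [0.6, -0.3, -1.1]
grip_width: 0.0486
t 15.72 tcp [0.4319 0.3768 0.0386] w 0.0486 F [ 0.6 -0.3 -1.1]
toolx [ 0.003  0.001 -1.   ] jaw deg 90.0 j [ 0.57  0.42 -0.26  0.89 -0.    0.57]
need cm [-0.13  0.17 -1.21]
```

```bash
python3 -m inch '[[[0,0,0,-0.1,0.1,-0.7,3],[0,0,0,0,0,-0.3,3],[0,0,0,0,0,0,3]]]'
python3 -m inch '[[[0,0,0,0,0,-0.2,3],[0,0,0,0,0,0,3]]]'
python3 st.py .4306 .3785 .0265
```

```text
clock: 15.97
tool_pos: [0.4322, 0.3783, 0.0302]
tcp_rot: [0.432, 1.564, 0.431]
ft_force: [-1.1, -1.3, -2.1]
grip_width: 0.0489
clock: 16.13
tool_pos: [0.4325, 0.3786, 0.0286]
tcp_rot: [0.447, 1.563, 0.446]
ft_force: [-0.4, -0.7, -1.0]
grip_width: 0.0491
t 16.13 tcp [0.4325 0.3786 0.0286] w 0.0491 F [-0.4 -0.7 -1. ]
toolx [ 0.007  0.003 -1.   ] jaw deg 89.9 j [ 0.57  0.43 -0.27  0.86 -0.    0.57]
need cm [-0.19 -0.01 -0.21]
```

```bash
python3 -m inch '[[[0,0.4,0,0,0,-0.3,3],[0,0,0,0,0,0,3]]]'
python3 st.py .4306 .3785 .0265
```

```text
clock: 16.3
tool_pos: [0.433, 0.3794, 0.027]
tcp_rot: [1.281, 1.565, 1.281]
ft_force: [-0.4, -0.2, -1.9]
grip_width: 0.0486
t 16.3 tcp [0.433  0.3794 0.027 ] w 0.0486 F [-0.4 -0.2 -1.9]
toolx [ 0.002  0.005 -1.   ] jaw deg 90.0 j [ 0.57  0.43 -0.27  0.86  0.    0.57]
need cm [-0.24 -0.09 -0.05]
```

```bash
python3 -m inch '[[[0,0,0,0,0,-0.1,6.8],[0,0,0,0,0,0,6.8],[0,0,0,0,0,0,6.8],[0,0,0,0,0,2,6.8],[0,0,0,0,0,3.5,6.8]]]'
python3 -m inch '[[[0,0,0,0,0,4,6.8],[0,0,0,0,0,3.5,6.8],[0,0,0,0,-1.5,1,6.8],[0,0,0,0.4,-4,0,6.8],[0,0,0,0.4,-4,0,6.8]]]'
python3 -m inch '[[[0,0,0,0.4,-4,0,6.8],[0,0,0,0.4,-4,0,6.8],[0,0,0,0.4,-4,0,6.8],[0,0,0,0.4,-4,0,6.8],[0,0,0,0.4,-4,0,6.8]]]'
python3 st.py .483 -.156 .018
```

```text
clock: 16.72
tool_pos: [0.4305, 0.3777, 0.0763]
tcp_rot: [3.134, 1.564, 3.133]
ft_force: [0.9, 0.9, 0.2]
grip_width: 0.068
clock: 17.13
tool_pos: [0.4393, 0.2858, 0.1703]
tcp_rot: [1.59, 1.566, 1.597]
ft_force: [0.4, -0.3, 0.3]
grip_width: 0.0679
clock: 17.55
tool_pos: [0.4572, 0.0781, 0.17]
tcp_rot: [1.136, 1.565, 1.148]
ft_force: [2.0, -1.0, 0.2]
grip_width: 0.0684
t 17.55 tcp [0.4572 0.0781 0.17  ] w 0.0684 F [ 2.  -1.   0.2]
toolx [ 0.002  0.005 -1.   ] jaw deg 90.7 j [-0.02  0.14 -0.29  1.14  0.01 -0.03]
need cm [  2.58 -23.41 -15.2 ]
```

```bash
python3 -m inch '[[[0,0,0,0.4,-4,0,6.8],[0,0,0,0.4,-4,0,6.8],[0,0,0,0.4,-4,0,6.8],[0,0,0,0.4,-4,0,6.8],[0,0,0,0.3,-3,0,6.8]]]'
python3 -m inch '[[[0,0,0,0,-1.5,0,6.8],[0,0,0,0,0,0,6.8],[0,0,0,0,0,0,6.8]]]'
python3 st.py .483 -.156 .018
```

```text
clock: 17.97
tool_pos: [0.4729, -0.1213, 0.1691]
tcp_rot: [0.968, 1.565, 0.978]
ft_force: [0.2, 0.0, 0.5]
grip_width: 0.0677
clock: 18.22
tool_pos: [0.4719, -0.1442, 0.1675]
tcp_rot: [1.089, 1.566, 1.09]
ft_force: [-0.4, -0.2, 0.4]
grip_width: 0.068
t 18.22 tcp [ 0.4719 -0.1442  0.1675] w 0.068 F [-0.4 -0.2  0.4]
toolx [ 0.002  0.004 -1.   ] jaw deg 90.1 j [-0.47  0.19 -0.23  1.15  0.   -0.47]
need cm [  1.11  -1.18 -14.95]
```

```bash
python3 -m inch '[[[-0.2,0,0,1,-1.1,0,7.2],[0,0,0,0,0,-1.5,7.2],[0,0,0,0,0,-2.5,7.2],[0,0,0,0,0,-1,7.2],[0,0,0,0,0,0,7.2]]]'
python3 st.py .483 -.156 .018
```

```text
clock: 18.63
tool_pos: [0.4816, -0.1517, 0.116]
tcp_rot: [0.144, 1.567, 0.148]
ft_force: [-0.6, 1.1, 0.1]
grip_width: 0.0718
t 18.63 tcp [ 0.4816 -0.1517  0.116 ] w 0.0718 F [-0.6  1.1  0.1]
toolx [ 0.003  0.    -1.   ] jaw deg 90.3 j [-0.47  0.24 -0.3   1.02  0.   -0.48]
need cm [ 0.14 -0.43 -9.8 ]
```

```bash
python3 -m inch '[[[0,0.2,0,0,-0.4,-1.5,7.2],[0,0,0,0,0,-2.5,7.2],[0,0,0,0,0,-2,7.2],[0,0,0,0,0,-0.5,7.2],[0,0,0,0,0,0,7.2]]]'
python3 st.py .483 -.156 .018
```

```text
clock: 19.05
tool_pos: [0.482, -0.1511, 0.0516]
tcp_rot: [0.005, 1.569, 0.016]
ft_force: [-0.4, 0.7, 0.2]
grip_width: 0.0718
t 19.05 tcp [ 0.482  -0.1511  0.0516] w 0.0718 F [-0.4  0.7  0.2]
toolx [ 0.002  0.    -1.   ] jaw deg 90.6 j [-0.47  0.31 -0.4   0.86  0.   -0.48]
need cm [ 0.1  -0.49 -3.36]
```

```bash
python3 -m inch '[[[0,0,0,0,-0.5,-1.3,7.2],[0,0,0,0,-0.1,-1.3,7.2],[0,0,0,0,0,-0.5,7.2],[0,0,0,0,0,0,7.2]]]'
python3 st.py .483 -.156 .018
```

```text
clock: 19.38
tool_pos: [0.4842, -0.1561, 0.0246]
tcp_rot: [-0.302, 1.564, -0.288]
ft_force: [0.1, 0.5, 0.6]
grip_width: 0.072
t 19.38 tcp [ 0.4842 -0.1561  0.0246] w 0.072 F [0.1 0.5 0.6]
toolx [ 0.007 -0.002 -1.   ] jaw deg 90.8 j [-0.48  0.34 -0.44  0.79  0.   -0.49]
need cm [-0.12  0.01 -0.66]
```

```bash
python3 -m inch '[[[0,0.4,0,-0.1,0,-0.5,7.2],[0,0,0,0,0,0,7.2],[0,0,0,0,0,0,3],[0,0,0,0,0,0,3],[0,0,0,0,0,0,3]]]'
python3 -m inch '[[[0,0,0,0,0,0,3],[0,0,0,0,0,0,3]]]'
python3 st.py .478 -.3614 .018
```

```text
clock: 19.8
tool_pos: [0.4849, -0.1561, 0.023]
tcp_rot: [-0.943, 1.566, -0.929]
ft_force: [0.2, -0.7, -1.3]
grip_width: 0.0488
clock: 19.97
tool_pos: [0.485, -0.1561, 0.0234]
tcp_rot: [-0.906, 1.566, -0.892]
ft_force: [0.3, -0.0, -0.8]
grip_width: 0.0487
t 19.97 tcp [ 0.485  -0.1561  0.0234] w 0.0487 F [ 0.3 -0.  -0.8]
toolx [ 0.003 -0.004 -1.   ] jaw deg 90.8 j [-0.48  0.34 -0.44  0.79 -0.   -0.49]
need cm [ -0.7  -20.53  -0.54]
```

```bash
python3 -m inch '[[[0,0,0,0,0,2.5,3],[0,0,0,0,0,3,3],[0,0,0,0,0,3,3],[0,0,0,0,-2,1,3],[0,0,0,0,-4,0,3]]]'
python3 -m inch '[[[0,0,0,0,-4,0,3],[0,0,0,0,-4,0,3],[0,0,0,0,-3,0,3],[0,0,0,0,-1.5,0,3],[0,0,0,0,0,0,3]]]'
python3 st.py .479 -.3614 .028
```

```text
clock: 20.38
tool_pos: [0.482, -0.211, 0.1211]
tcp_rot: [2.916, 1.568, 2.937]
ft_force: [2.0, -0.3, -1.9]
grip_width: 0.0487
clock: 20.8
tool_pos: [0.4816, -0.3469, 0.123]
tcp_rot: [-1.437, 1.567, -1.417]
ft_force: [0.1, -0.6, -1.1]
grip_width: 0.0485
t 20.8 tcp [ 0.4816 -0.3469  0.123 ] w 0.0485 F [ 0.1 -0.6 -1.1]
toolx [ 0.001 -0.004 -1.   ] jaw deg 91.1 j [-0.76  0.38 -0.08  1.11 -0.   -0.78]
need cm [-0.26 -1.45 -9.5 ]
```

```bash
python3 -m inch '[[[0.2,0,0,-0.2,-1.3,0,3],[0,0,0,0,0,-1.5,3],[0,0,0,0,0,-2.5,3],[0,0,0,0,0,-1,3],[0,0,0,0,0,0,3]]]'
python3 st.py .479 -.3614 .028
```

```text
clock: 21.22
tool_pos: [0.4791, -0.3594, 0.0715]
tcp_rot: [1.329, 1.569, 1.348]
ft_force: [-0.5, 0.7, -1.3]
grip_width: 0.0488
t 21.22 tcp [ 0.4791 -0.3594  0.0715] w 0.0488 F [-0.5  0.7 -1.3]
toolx [ 0.     0.002 -1.   ] jaw deg 91.1 j [-0.78  0.43 -0.15  1.    0.   -0.8 ]
need cm [-0.01 -0.2  -4.35]
```

```bash
python3 -m inch '[[[0,0,0,0,-0.2,-1.5,3],[0,0,0,0,0,-1.2,3],[0,0,0,0,0,-0.6,3],[0,0,0,0,0,-0.2,3],[0,0,0,0,0,0,3]]]'
python3 st.py .479 -.3614 .028
```

```text
clock: 21.63
tool_pos: [0.4803, -0.3592, 0.0385]
tcp_rot: [1.09, 1.569, 1.114]
ft_force: [-0.4, 0.1, -1.2]
grip_width: 0.0489
t 21.63 tcp [ 0.4803 -0.3592  0.0385] w 0.0489 F [-0.4  0.1 -1.2]
toolx [ 0.001  0.002 -1.   ] jaw deg 91.4 j [-0.78  0.46 -0.19  0.92  0.   -0.81]
need cm [-0.13 -0.22 -1.05]
```

```bash
python3 -m inch '[[[0,0,0,0,-0.2,-0.7,3],[0,0,0,0,0,-0.3,3],[0,0,0,0,0,0,3]]]'
python3 -m inch '[[[0,0,0,0,0,-0.2,3],[0,0,0,0,0,0,3]]]'
python3 st.py .479 -.3614 .028
```

```text
clock: 21.88
tool_pos: [0.4813, -0.3616, 0.0299]
tcp_rot: [-0.077, 1.568, -0.052]
ft_force: [-0.7, 0.7, -1.6]
grip_width: 0.0486
clock: 22.05
tool_pos: [0.4815, -0.3618, 0.0282]
tcp_rot: [-0.195, 1.567, -0.17]
ft_force: [-0.4, 0.1, -1.8]
grip_width: 0.0488
t 22.05 tcp [ 0.4815 -0.3618  0.0282] w 0.0488 F [-0.4  0.1 -1.8]
toolx [ 0.003 -0.001 -1.   ] jaw deg 91.4 j [-0.78  0.47 -0.2   0.9   0.   -0.81]
need cm [-0.25  0.04 -0.02]
```

```bash
python3 -m inch '[[[0,0,0,0,0,-0.3,3],[0,0,0,0,0,0,3],[0,0,0,0,0,0,6.8],[0,0,0,0,0,0,6.8],[0,0,0,0,0,0,6.8]]]'
python3 -m inch '[[[0,0,0,0,0,2,6.8],[0,0,0,0,0,3.5,6.8],[0,0,0,0,0,4,6.8],[0,0,0,0,0,4,6.8],[0,0,0,0,2,2,6.8]]]'
python3 -m inch '[[[0,0,0,0,4,0,6],[0,0,0,0,4,0,6],[0,0,0,0,4,0,6],[0,0,0,0,4,0,6],[0,0,0,0,4,0,6]]]'
python3 st.py .4665 .008 .053
```

```text
clock: 22.47
tool_pos: [0.4826, -0.3628, 0.0301]
tcp_rot: [-0.572, 1.561, -0.548]
ft_force: [-0.1, 0.6, -0.4]
grip_width: 0.0681
clock: 22.88
tool_pos: [0.4791, -0.3418, 0.1831]
tcp_rot: [1.973, 1.566, 1.995]
ft_force: [0.1, -0.1, 0.2]
grip_width: 0.0678
clock: 23.3
tool_pos: [0.4802, -0.142, 0.1886]
tcp_rot: [-0.458, 1.563, -0.445]
ft_force: [0.5, 0.2, -1.0]
grip_width: 0.0602
t 23.3 tcp [ 0.4802 -0.142   0.1886] w 0.0602 F [ 0.5  0.2 -1. ]
toolx [ 0.007 -0.004 -1.   ] jaw deg 90.7 j [-0.46  0.19 -0.18  1.19  0.   -0.47]
need cm [ -1.37  15.   -13.56]
```

```bash
python3 -m inch '[[[0,0.3,0,-0.3,4,0,6],[0,0,0,-0.3,4,0,6],[0,0,0,-0.3,3,0,6],[0,0,0,-0.2,1.5,0,6],[0,0,0,0,0,0,6]]]'
python3 -m inch '[[[0,0,0,0,0,0,6],[0,0,0,0,0,0,6]]]'
python3 st.py .4665 .008 .053
```

```text
clock: 23.72
tool_pos: [0.4664, -0.0052, 0.1887]
tcp_rot: [-0.644, 1.567, -0.626]
ft_force: [-0.6, 0.2, -0.2]
grip_width: 0.0605
clock: 23.88
tool_pos: [0.4665, -0.0045, 0.1887]
tcp_rot: [-0.676, 1.567, -0.655]
ft_force: [0.2, -0.5, 0.7]
grip_width: 0.0602
t 23.88 tcp [ 0.4665 -0.0045  0.1887] w 0.0602 F [ 0.2 -0.5  0.7]
toolx [ 0.003 -0.002 -1.   ] jaw deg 91.2 j [-0.19  0.13 -0.25  1.18 -0.   -0.21]
need cm [  0.     1.25 -13.57]
```

```bash
python3 -m inch '[[[0,0,0,0,1.2,-0.5,6],[0,0,0,0,0,-2,6],[0,0,0,0,0,-2,6],[0,0,0,0,0,-1,6],[0,0,0,0,0,0,6]]]'
python3 st.py .4665 .008 .053
```

```text
clock: 24.3
tool_pos: [0.4688, 0.0021, 0.1321]
tcp_rot: [-0.605, 1.564, -0.591]
ft_force: [0.0, 0.1, -0.5]
grip_width: 0.0597
t 24.3 tcp [0.4688 0.0021 0.1321] w 0.0597 F [ 0.   0.1 -0.5]
toolx [ 0.006 -0.004 -1.   ] jaw deg 90.8 j [-0.17  0.17 -0.36  1.04 -0.   -0.19]
need cm [-0.23  0.59 -7.91]
```

```bash
python3 -m inch '[[[0.2,0.3,0,-0.2,0.6,-1.5,6],[0,0,0,0,0,-2.5,6],[0,0,0,0,0,-1.5,6],[0,0,0,0,0,-0.5,6],[0,0,0,0,0,0,6]]]'
python3 st.py .4665 .008 .053
```

```text
clock: 24.72
tool_pos: [0.4693, 0.0028, 0.0719]
tcp_rot: [-0.507, 1.568, -0.501]
ft_force: [0.8, 0.0, -1.0]
grip_width: 0.06
t 24.72 tcp [0.4693 0.0028 0.0719] w 0.06 F [ 0.8  0.  -1. ]
toolx [ 0.003 -0.002 -1.   ] jaw deg 90.4 j [-0.17  0.23 -0.45  0.89 -0.   -0.18]
need cm [-0.28  0.52 -1.89]
```

```bash
python3 -m inch '[[[0,0,0,-0.2,0.5,-0.6,5],[0,0,0,0,0,-0.7,5],[0,0,0,0,0.2,-0.3,5],[0,0,0,0,0,0,5]]]'
python3 st.py .4665 .008 .055
```

```text
clock: 25.05
tool_pos: [0.4691, 0.0088, 0.0571]
tcp_rot: [-0.342, 1.564, -0.339]
ft_force: [0.6, 0.6, -0.1]
grip_width: 0.0501
t 25.05 tcp [0.4691 0.0088 0.0571] w 0.0501 F [ 0.6  0.6 -0.1]
toolx [ 0.006 -0.002 -1.   ] jaw deg 90.2 j [-0.16  0.24 -0.48  0.84 -0.   -0.16]
need cm [-0.26 -0.08 -0.21]
```

```bash
python3 -m inch '[[[0,0.4,0,-0.3,0,0,5],[0,0,0,0,0,0,0],[0,0,0,0,0,0,0],[0,0,0,0,0,0,0],[0,0,0,0,0,0,0]]]' 30
python3 -m inch '[[[0,0,0,0,0,0,0],[0,0,0,0,0,0,0],[0,0,0,0,0,0,0],[0,0,0,0,0,0,0]]]'
python3 st.py .5586 -.3438 .06
```

```text
clock: 25.47
tool_pos: [0.4665, 0.0091, 0.0584]
tcp_rot: [-1.336, 1.568, -1.331]
ft_force: [0.3, 0.3, 0.3]
grip_width: 0.0141
clock: 25.8
tool_pos: [0.4665, 0.009, 0.0586]
tcp_rot: [-1.23, 1.568, -1.225]
ft_force: [-0.0, 0.5, -1.6]
grip_width: 0.0138
t 25.8 tcp [0.4665 0.009  0.0586] w 0.0138 F [-0.   0.5 -1.6]
toolx [ 0.001 -0.003 -1.   ] jaw deg 90.3 j [-0.16  0.24 -0.48  0.85 -0.   -0.16]
need cm [  9.21 -35.28   0.14]
```

Gripped at 14 mm, which is the stem. Lift well clear, then carry.

```bash
python3 -m inch '[[[0,0,0,0,0,2.5,0],[0,0,0,0,0,3,0],[0,0,0,0,0,3,0],[0,0,0,0,0,2.5,0],[0,0,0,0.5,-2,1,0]]]'
python3 -m inch '[[[0,0,0,0.9,-3.6,0,0],[0,0,0,0.9,-3.6,0,0],[0,0,0,0.9,-3.6,0,0],[0,0,0,0.9,-3.6,0,0],[0,0,0,0.9,-3.6,0,0]]]'
python3 -m inch '[[[0,0,0,0.9,-3.6,0,0],[0,0,0,0.9,-3.6,0,0],[0,0,0,0.9,-3.6,0,0],[0,0,0,0.5,-2,0,0],[0,0,0,0,0,0,0]]]'
python3 st.py .5586 -.3438 .064
```

```text
clock: 26.22
tool_pos: [0.4673, -0.0088, 0.1803]
tcp_rot: [-3.089, 1.563, -3.082]
ft_force: [0.7, 0.4, -0.4]
grip_width: 0.0144
clock: 26.63
tool_pos: [0.514, -0.1925, 0.1861]
tcp_rot: [-1.15, 1.568, -1.134]
ft_force: [0.6, 0.0, -0.8]
grip_width: 0.0143
clock: 27.05
tool_pos: [0.5467, -0.3343, 0.184]
tcp_rot: [-1.355, 1.567, -1.344]
ft_force: [-0.5, 0.2, -0.7]
grip_width: 0.0141
t 27.05 tcp [ 0.5467 -0.3343  0.184 ] w 0.0141 F [-0.5  0.2 -0.7]
toolx [ 0.001 -0.003 -1.   ] jaw deg 90.6 j [-0.68  0.43  0.16  1.3  -0.   -0.69]
need cm [  1.19  -0.95 -12.  ]
```

```bash
python3 -m inch '[[[0,0,0,1.1,-0.8,0,0],[0,0,0,0,0,-2,0],[0,0,0,0,0,-3,0],[0,0,0,0,0,-2,0],[0,0,0,0,0,0,0]]]'
python3 st.py .5586 -.3438 .064
python3 - <<'E'
from h import *
f=bot.grab_frame("scene");cv2.imwrite("pics/s3.png",cv2.resize(f[:,:,::-1],(800,600),interpolation=cv2.INTER_CUBIC))
E
```

```text
clock: 27.47
tool_pos: [0.5576, -0.3439, 0.1111]
tcp_rot: [-1.22, 1.567, -1.213]
ft_force: [-0.5, -0.2, -1.1]
grip_width: 0.0139
t 27.47 tcp [ 0.5576 -0.3439  0.1111] w 0.0139 F [-0.5 -0.2 -1.1]
toolx [ 0.001 -0.003 -1.   ] jaw deg 90.4 j [-0.68  0.49  0.06  1.14 -0.   -0.69]
need cm [ 0.1   0.01 -4.71]
```

View pics/s3.png

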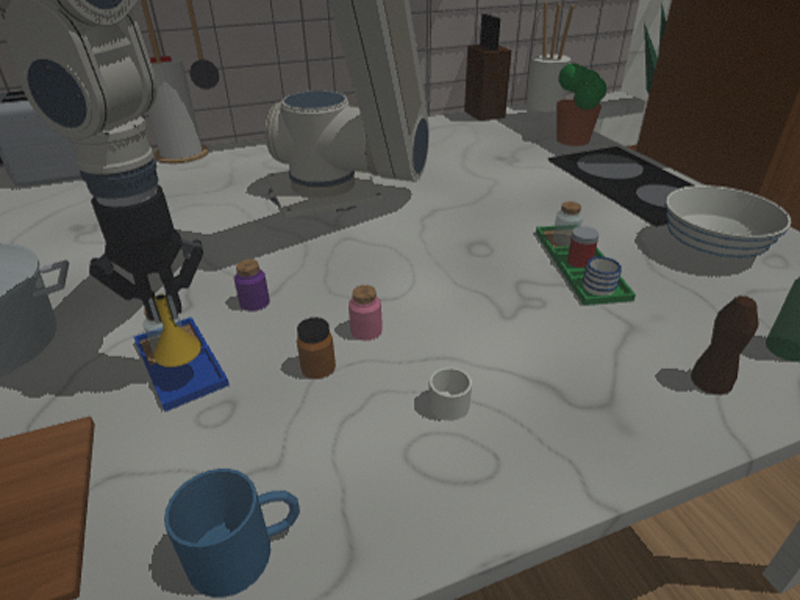

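The funnel hangs upright at (175,335) over the blue tray. Jar, tin and striped bowl stand in the green tray at (570,215), (583,247) and (602,275). The amber jar (316,348) and white bowl (449,393) are unmoved. Lowering.

```bash
python3 -m inch '[[[0,0,0,0.1,0,-1.5,0],[0,0,0,0,0,-1.5,0],[0,0,0,0,0,-0.7,0],[0,0,0,0,0,0,0],[0,0,0,0,0,0,0]]]'
python3 st.py .5586 -.3438 .064
```

```text
clock: 27.93
tool_pos: [0.5611, -0.3436, 0.082]
tcp_rot: [-0.826, 1.56, -0.817]
ft_force: [-0.5, 0.0, 0.1]
grip_width: 0.014
t 27.93 tcp [ 0.5611 -0.3436  0.082 ] w 0.014 F [-0.5  0.   0.1]
toolx [ 0.008 -0.008 -1.   ] jaw deg 90.5 j [-0.68  0.5   0.02  1.07 -0.   -0.68]
need cm [-0.25 -0.02 -1.8 ]
```

```bash
python3 -m inch '[[[0.5,0.5,0,-0.2,0,-0.8,0],[0,0,0,0,0,-0.5,0],[0,0,0,0,0,-0.2,0],[0,0,0,0,0,0,0]]]'
python3 st.py .5586 -.3438 .064
```

```text
clock: 28.27
tool_pos: [0.5602, -0.3442, 0.0695]
tcp_rot: [-0.692, 1.568, -0.683]
ft_force: [-0.9, 0.7, -1.0]
grip_width: 0.0142
t 28.27 tcp [ 0.5602 -0.3442  0.0695] w 0.0142 F [-0.9  0.7 -1. ]
toolx [ 0.002 -0.001 -1.   ] jaw deg 90.5 j [-0.68  0.52  0.01  1.06 -0.   -0.69]
need cm [-0.16  0.04 -0.55]
```

```bash
python3 -m inch '[[[0,0,0,-0.1,0,-0.5,0],[0,0,0,0,0,-0.1,0],[0,0,0,0,0,0,0]]]'
python3 st.py .5586 -.3438 .0635
```

```text
clock: 28.52
tool_pos: [0.5592, -0.3445, 0.0632]
tcp_rot: [-0.702, 1.568, -0.693]
ft_force: [0.7, -0.6, 4.9]
grip_width: 0.0144
t 28.52 tcp [ 0.5592 -0.3445  0.0632] w 0.0144 F [ 0.7 -0.6  4.9]
toolx [ 0.002 -0.002 -1.   ] jaw deg 90.5 j [-0.68  0.52 -0.01  1.04 -0.   -0.69]
need cm [-0.06  0.07  0.03]
```

Contact is felt at 4.9 N up, so I release and retreat.

```bash
python3 -m inch '[[[0,0,0,0,0,0,4.5],[0,0,0,0,0,0,4.5],[0,0,0,0,0,0,4.5],[0,0,0,0,0,2,4.5],[0,0,0,0,0,3,4.5]]]'
python3 -m inch '[[[0,0,0,0,0,4,4.5],[0,0,0,0,0,4,4.5],[0,0,0,0,0,4,4.5],[0,0,0,-1,3,2,4.5],[0,0,0,-1,4,1,4.5]]]'
python3 -m inch '[[[0,0,0,-1,4,0,4.5],[0,0,0,-1,4,0,4.5],[0,0,0,-1,4,0,4.5],[0,0,0,-1,4,0,4.5],[0,0,0,-1,4,0,4.5]]]'
python3 -m inch '[[[0,0,0,-3,2,0,4.5],[0,0,0,-3,2,0,4.5],[0,0,0,-1,0,0,4.5],[0,0,0,0,0,0,4.5],[0,0,0,0,0,0,4.5]]]'
cat > chk.py <<'E'
from h import *
for n in("top","scene"):
  f=bot.grab_frame(n);cv2.imwrite(f"pics/fin_{n}.png",cv2.resize(f[:,:,::-1],(800,600),interpolation=cv2.INTER_CUBIC))
  for name,ty,z0 in [('jar_a',0,.005),('funnel','b',.005),('striped_dip','g',.005),('red_tin','g',.005),('amber_jar',0,0),('white_dip',0,0)]:
    for d in bot.silhouettes(n,name):
        m=d["mask"]
        if m.sum()<30 or d["score"]<.4: continue
        c=np.argwhere(m).mean(0)[::-1]; mm=bot.camera_model(n);F=192/np.tan(np.radians(mm["fov_y"]/2))
        ray=mm["extrinsics"][:3,:3]@[(c[0]-mm["cx"])/F,(c[1]-mm["cy"])/F,1];o=mm["extrinsics"][:3,3]
        w=o+ray*((.03-o[2])/ray[2])
        x,fu=fit(n,name,m,list(w[:2]),z0)
        s=""
        for t,(a,b,y) in dict(blue=(.518,-.3526,.213),green=(.509,.358,-.25)).items():
            l=[np.cos(y)*(x[0]-a)+np.sin(y)*(x[1]-b),-np.sin(y)*(x[0]-a)+np.cos(y)*(x[1]-b)]
            if abs(l[1])<.05:s=f"{t} local mm {np.round(np.array(l)*1000,1)}"
        print(n,name,round(d["score"],2),(c*800/512).round().tolist(),x.round(4).tolist(),round(fu,3),s)
E
python3 chk.py; python3 st.py
```

```text
clock: 28.93
tool_pos: [0.5568, -0.3428, 0.1086]
tcp_rot: [2.456, 1.564, 2.465]
ft_force: [0.5, -0.9, 1.2]
grip_width: 0.0449
clock: 29.35
tool_pos: [0.5365, -0.2764, 0.266]
tcp_rot: [2.577, 1.566, 2.58]
ft_force: [1.8, 0.6, 0.2]
grip_width: 0.0448
clock: 29.77
tool_pos: [0.4847, -0.0738, 0.2712]
tcp_rot: [-0.377, 1.565, -0.379]
ft_force: [1.8, 0.1, 0.2]
grip_width: 0.0451
clock: 30.18
tool_pos: [0.4089, -0.0248, 0.2733]
tcp_rot: [-0.173, 1.56, -0.166]
ft_force: [1.3, -0.3, 0.5]
grip_width: 0.045
top jar_a 0.79 [646.0, 351.0] [0.4827, -0.3631] 0.071 blue local mm [-36.7  -2.8]
top jar_a 0.74 [455.0, 310.0] [0.5485, -0.0734] 0.306 
top jar_a 0.73 [157.0, 395.0] [0.4308, 0.3775] 0.075 green local mm [-80.6  -0.5]
top funnel 0.8 [624.0, 304.0] [0.5603, -0.346] 0.07 blue local mm [42.7 -2.5]
top striped_dip 0.75 [191.0, 291.0] [0.5908, 0.3366] 0.061 green local mm [84.6 -0.5]
top red_tin 0.98 [173.0, 343.0] [0.5085, 0.3569] 0.072 green local mm [-0.2 -1.2]
top amber_jar 0.71 [511.0, 277.0] [0.6029, -0.165] 0.044 
top white_dip 0.87 [416.0, 197.0] [0.7406, -0.0194] 0.057 
scene jar_a 0.86
[... 255 characters left out ...]
   -3.7]
scene jar_a 0.45 [181.0, 365.0] [0.5653, -0.3448] 0.413 blue local mm [47.9 -2.4]
scene funnel 0.8 [181.0, 368.0] [0.5584, -0.3466] 0.092 blue local mm [40.8 -2.7]
scene striped_dip 0.87 [601.0, 276.0] [0.591, 0.3368] 0.053 green local mm [84.7 -0.3]
scene red_tin 0.89 [581.0, 246.0] [0.5072, 0.3555] 0.128 green local mm [-1.1 -2.9]
scene amber_jar 0.78 [315.0, 348.0] [0.6019, -0.1656] 0.047 
scene white_dip 0.73 [449.0, 393.0] [0.7418, -0.0205] 0.044 
scene white_dip 0.66 [581.0, 273.0] [0.5361, 0.3096] 0.948 green local mm [ 38.3 -40.1]
t 30.88 tcp [ 0.409  -0.025   0.2726] w 0.045 F [-0.5 -0.   0.5]
toolx [ 0.009 -0.001 -1.   ] jaw deg 90.4 j [-0.27  0.   -0.18  1.38  0.   -0.27]
```

View pics/fin_top.png

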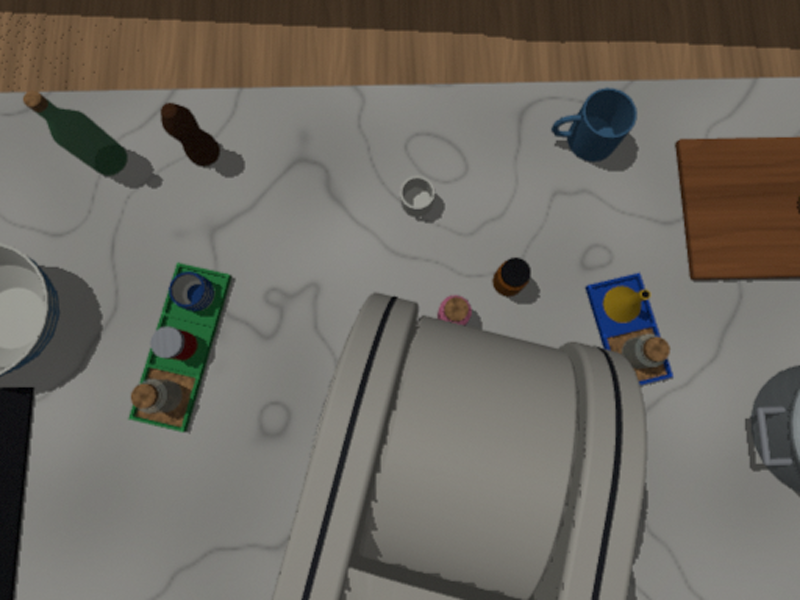

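View pics/fin_scene.png

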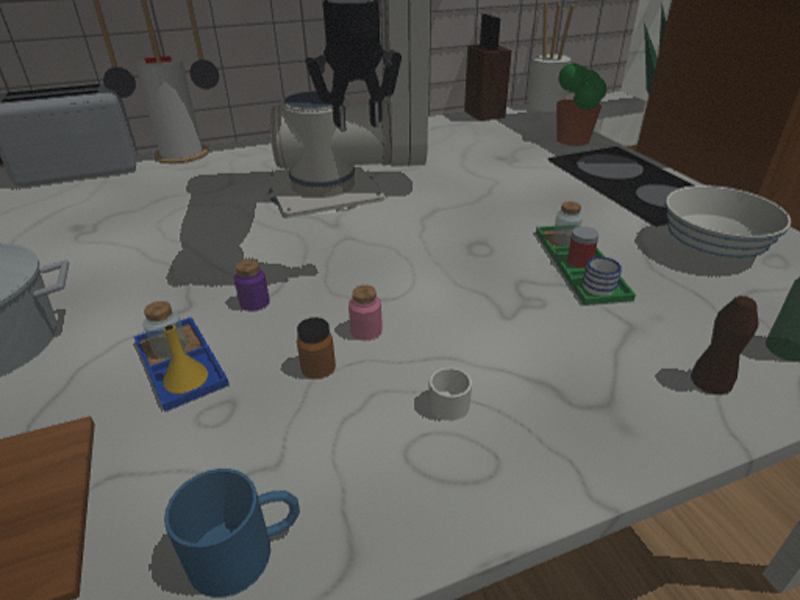

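In both views every item stands upright in its compartment, at most about 5 mm off centre. The amber jar and white bowl are where they started, and the arm is clear.

```bash
python3 -c "
from cell import bot
print(bot.hand_in())"
```

```text
the job is handed in; nothing more can be done
None
```

Both kits are made up, and I handed the job in at about 31 s of the 128 s allowed; no verdict is reported back.

- **Blue tray:** one corked jar stands in the cork-lined compartment and the funnel in the other.
- **Green tray:** the other corked jar stands in the cork-lined compartment, the red tin in the middle and the striped bowl at the far end.

**Last checks, both cameras:** every item measured within about 5 mm of its compartment centre and looked upright; the allowance is 18 mm. The amber jar and white bowl came out within about 2 mm of their starts. I did not touch the pink and purple jars, and the gripper was empty and clear when I handed in.

**Disagreements:**
- The networks gave a few false hits in the last check: the funnel reported as a jar, and something in the green tray reported as a white bowl. They fitted badly, so I discarded them against the pictures.
- The scene-camera fits for the two placed jars were rougher because other items partly hide them; the top camera fitted both well.
- In that same check the scene fit for the purple jar came out about 10 mm from its first position; it stands at the same place in the before and after scene pictures.

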